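# Shift the gated extraction lever

## Task

Switch on the dust extraction: take the lever with the orange knob and work it along its zigzag gate, from the parked end by the red dot through every bend to the far end notch by the green dot, and let go of it there. Leave the lever with the blue knob as it is.

Things in the scene. Friction and masses are not known exactly. Their poses are not given: they have to be found in the camera images.
- orange_gate: grey control box, fixed, 155 (x) x 115 (y) x 62 mm high; its lever has the orange knob. Origin: centre of the underside; x along the box away from the robot, y to its left (turned up to 30 degrees). Zigzag slot in the top plate, centre line x, y in mm: parked notch (-45, 22.5), red dot; (0, 22.5); (0, -22.5); (45, -22.5); end notch (45, 22.5), green dot. A like box with a blue knob stands elsewhere; sides vary
- orange_knob (a point): centre of the orange knob, a round upright grip 30 mm across and 37 mm tall, 119 mm above the worktop (knob from 100 to 137 mm, bare stem below). It starts in the first leg of the slot, 0 to 15 mm past the parked notch. Round, so it can be pinched from above in any direction
- orange_end (a point): centre of the end notch, by the green dot, on the top plate of the orange lever's box, 62 mm above the worktop. The black-rimmed slot is 26 mm wide and stops the lever's 10 mm steel stem at its edges: 8 mm play either side of the centre line. The lever only slides level, never tilts or lifts, with about 2 N of friction, and stays where it is left
- blue_knob (a point): centre of the blue knob, same shape and height, on the other box: not to be moved

How it is judged:
By the outcome, as a careful person would: the job done as asked, in the order asked, and still so for the second after the job is handed in, with the robot touching nothing.
It also fails if it takes over 35 s, if anything falls off the work surface, if the arm or the gripper's body presses on something with over 40 N, if the wrist force passes 120 N, or if a joint passes its speed limit or range.

## Robot

A 6-joint arm with a two-finger parallel gripper is mounted at the origin on a cart in front of the work surface, level with it; the furniture and walls round the work are solid. World frame = base frame: x ahead of the robot, y to its left, z up, the work surface at z = 0. Lengths are in m, angles in rad, forces in N, time in s.
With the tool pointing down it reaches from about 0.425 to 0.95 m from the base axis. Payload 3.5 kg.
Tool frame: the origin (TCP) lies midway between the tips of the shut fingers; the grasp point (between the pads) lies 19 mm behind it; z points along the fingers, x is the direction in which the jaws open and shut, and the axes are right-handed (so a half turn about z gives the same grasp; the last joint's range is limited). The gripper opens to 85 mm and grips with 20 to 120 N. Pads are 22 mm wide; open, the fingers measure 114 mm over their backs; the gripper's body (76 mm by 85 mm) begins 54 mm behind the grasp point. The pads swing forward as they close: fully open they stand 13 mm farther back than shut.
Start: joints at [1.132, 0.286, 1.577, -0, 1.279, -0.15], TCP at [0.192, 0.647, 0.231] pointing down, gripper open.
Joint ranges: [-2.77, 2.77], [-0.9, 2.22], [0.21, 2.48], [-1.53, 4.67], [0.24, 2.81], [-2.84, 2.84]. Speed limits (rad/s): [2.79, 2.79, 3.14, 3.14, 3.14, 3.14].

## Interface

Orientations are given as a unit quaternion [x, y, z, w].
In Python, from plant import readout, optics, ctrl gives the robot as it stands. The module is installed in compiled form; this text tells all that it offers.
- The arm moves only by the shell command python3 -m crank 'ROWS' [OPENING] [FORCE]. ROWS is text: rows parted by semicolons, each of 6 numbers parted by spaces: the shift along the tool's x, y, z in mm, then the turn, a rotation vector about the tool's x, y, z in rad. In form: dx dy dz ax ay az; .... A call has 1 to 5 rows; each row shifts and turns the commanded pose from where the row before left it, along the tool's axes as they then stand; what a row does not reach is not made up. A row lasts 1/8 s, in which the tool goes at most 62.5 mm and 10.7 degrees, less where a joint would pass 70% of its speed; a pose out of reach is approached as far as the arm can. A call is refused whole if a number of a shift passes 62.5 or a number of a turn 0.188, either way. A call with a gripper value outside its range is refused whole. OPENING is the opening, from -1 (shut) to 1 (fully open), set as the call begins (- or left out, the last holds). The fingers move at their own pace and stop on an object; FORCE is the grip in N (left out, the last holds). Time passes only in rows, so rows that do not move let the fingers close. It gives the time, the measured TCP pose, the force and the opening at its end, in the units of the state.
- readout.get_state(): the state, without advancing time (a new reading comes with each control period).
- optics.read_camera(name): name is "side" or "top" or "wrist"; returns the picture (400x640x3 uint8, red, green, blue); there is no depth.
- optics.calibration(name): a dict with "mtx" (3x3 intrinsics, pixels), "dist_coeffs" ([k1, k2, p1, p2, k3] as OpenCV has them; the pictures are not rectified), "rvec" (rotation vector, rad) and "tvec" (3), from world to camera coordinates, as OpenCV has them; the wrist camera has in their place "tool_from_camera" (4x4, takes a point from camera to tool coordinates, whose origin is the TCP and whose axes are the tool frame's). Camera axes: x right, y down, z forward; pixel columns grow to the right and rows downward; lengths in m; the calibration is good to about 2 mm. A picture is of the moment at which its call begins: read the wrist's pose just before it. calibration takes no time and is no camera call.
- ctrl.sign_off(): hands the job in, once; it reports no verdict.
Trained networks look in the newest picture that a camera, given by its name, has taken for a name from the list of things; names that differ only in an ending like _2 or _b are one class to them, and where a whole thing is asked for, a point or a joint stands for the part that bears it (a point fixed in the world has none). Each returns a list of dicts, best first, with "p" (0 to 1); they miss things now and then, are a little off and sometimes report something else, mostly with a low value. They report only what shows in the picture. A call takes as long as a camera call.
- optics.recognise(camera, thing): "xy" ([column, row] as shares, 0 to 1, of the picture: columns of its width, rows of its height, amid what is visible of it).
The state is a dict: "time": time; "qpos": joint angles; "dq": joint speeds; "joint_efforts": joint torques, N m; "eef_pos": TCP position; "tcp_rot": TCP orientation; "contact_force": force on the tool from outside, world axes, zero at the start; "wrist_torque": the same for the moment, N m; "opening": opening from 0.0 (shut) to 1.0 (fully open).
Only numpy, scipy, OpenCV 4.12 (cv2) and the standard library are available. Lean on these libraries where they do the work, as an engineer would, in place of code of your own. Each camera call takes 0.05 s, during which the arm holds its last target.

## Working session

There is one attempt and no reset: what is moved stays moved. The work goes in short steps, Python scripts to look and compute and a shell command to move; the robot and the scene stay as the last step left them, time stands still between calls to the robot, and variables do not carry over. Pictures are saved under pics/ and viewed, and the job is handed in when it is done.

```bash
mkdir -p pics
cat > h.py <<'E'
import numpy as np, cv2
from plant import readout, optics, ctrl
from scipy.spatial.transform import Rotation as R
def snap(cam,name):
    im=optics.read_camera(cam); cv2.imwrite(f'pics/{name}.png',im[:,:,::-1]); return im
def ray(cam,px,st=None):
    c=optics.calibration(cam); K=np.array(c['mtx']);d=np.array(c['dist_coeffs'])
    u=cv2.undistortPoints(np.array([[px]],float),K,d)[0,0]; v=np.array([u[0],u[1],1.])
    if cam=='wrist':
        T=np.array(c['tool_from_camera']); Rw=R.from_quat(st['tcp_rot']).as_matrix()
        return Rw@T[:3,3]+np.array(st['eef_pos']), Rw@T[:3,:3]@v
    Rm=cv2.Rodrigues(np.array(c['rvec'],float))[0]; t=np.array(c['tvec'],float).ravel()
    return -Rm.T@t, Rm.T@v
def atz(cam,px,z,st=None):
    o,d=ray(cam,px,st); return o+d*(z-o[2])/d[2]
E
python3 - <<'E'
from h import *
s=readout.get_state(); print({k:np.round(v,3).tolist() for k,v in s.items()})
print(R.from_quat(s['tcp_rot']).as_matrix().round(3))
for cam in ['top','side']:
    snap(cam,cam+'0')
    for th in ['orange_knob','orange_end','blue_knob','orange_gate']:
        for r in optics.recognise(cam,th)[:3]:
            px=np.array(r['xy'])*[640,400]
            z={'orange_knob':.119,'blue_knob':.119,'orange_end':.062,'orange_gate':.031}[th]
            print(cam,th,round(r['p'],2),px.round(1),atz(cam,px,z).round(4))
E
```

```text
{'time': 0.0, 'qpos': [1.132, 0.287, 1.578, 0.0, 1.279, -0.15], 'dq': [-0.0, -0.002, 0.001, -0.001, -0.001, -0.0], 'joint_efforts': [-0.001, -40.599, -29.262, -0.0, 0.006, -0.0], 'eef_pos': [0.192, 0.646, 0.23], 'tcp_rot': [0.801, 0.598, -0.001, 0.001], 'contact_force': [-0.192, 0.201, 0.196], 'wrist_torque': [-0.012, 0.007, -0.02], 'opening': 1.001}
[[ 0.285  0.959 -0.001]
 [ 0.959 -0.285 -0.002]
 [-0.002 -0.    -1.   ]]
top orange_knob 0.61 [440.6 185.6] [ 0.4615 -0.3197  0.119 ]
top orange_knob 0.28 [184.8 253.1] [0.4105 0.3339 0.119 ]
top orange_end 0.63 [442.7 187.3] [ 0.4673 -0.3466  0.062 ]
top blue_knob 0.54 [183.7 253.1] [0.411  0.3366 0.119 ]
top orange_gate 0.8 [443.7 185. ] [ 0.4793 -0.3635  0.031 ]
side orange_knob 0.74 [308.9 296.4] [ 0.4621 -0.3272  0.119 ]
side orange_end 0.81 [315.  326.2] [ 0.4771 -0.3797  0.062 ]
side orange_end 0.41 [308.1 297.8] [ 0.4567 -0.2878  0.062 ]
side blue_knob 0.65 [300.2 149.9] [0.4136 0.3375 0.119 ]
side orange_gate 0.84 [319.9 324.7] [ 0.4889 -0.3538  0.031 ]
```

View pics/top0.png

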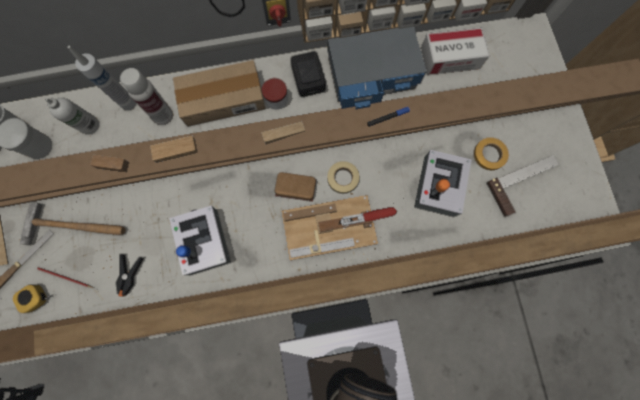

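View pics/side0.png

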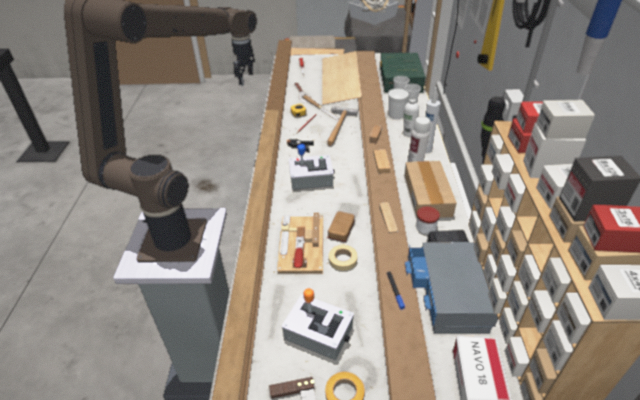

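Run:
```python
import cv2
a=cv2.imread('pics/top0.png')[140:230,390:500]; b=cv2.imread('pics/side0.png')[265:365,250:390]
cv2.imwrite('pics/c1.png',cv2.resize(a,None,fx=6,fy=6,interpolation=2)); cv2.imwrite('pics/c2.png',cv2.resize(b,None,fx=5,fy=5,interpolation=2))
```

```text
(no output)
```

View pics/c1.png

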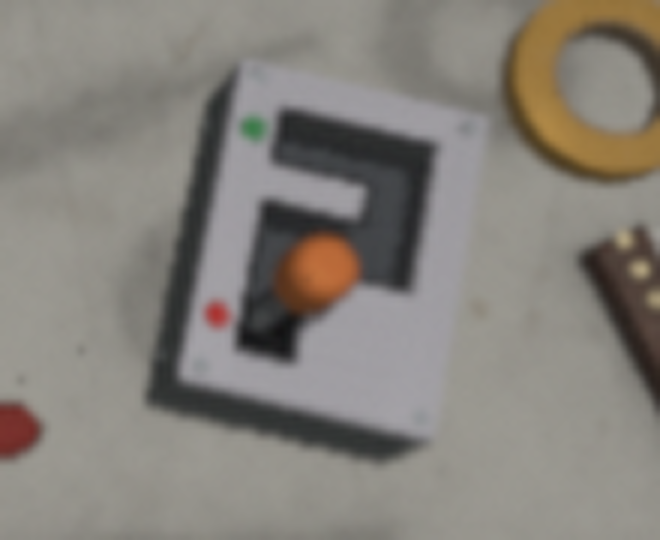

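View pics/c2.png

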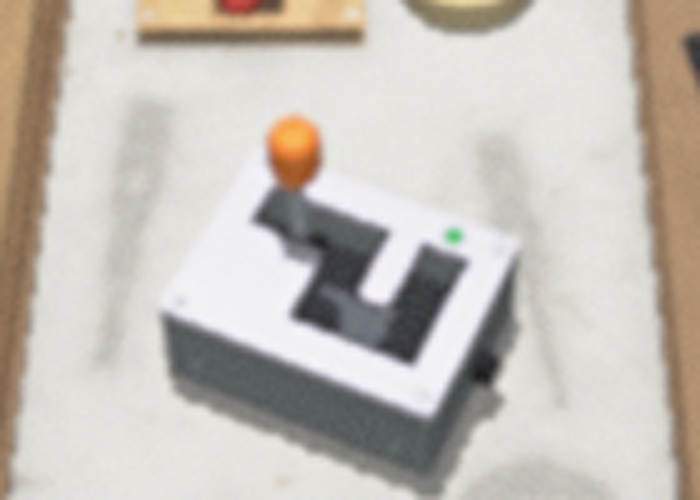

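The top picture shows the orange knob at about (443,185), with the box and green dot at (432,161) and red dot at (426,192). I'll fit the box pose to the plate corners in both views.

Run:
```python
from h import *
from scipy.optimize import least_squares
# model pts (mm) plate corners: x away,y left
P=np.array([[77.5,57.5],[77.5,-57.5],[-77.5,-57.5],[-77.5,57.5]])/1e3
top=np.array([[240,60],[490,118],[432,440],[178,380]])/6+[390,140]
sideP=np.array([[77.5,57.5],[77.5,-57.5],[-77.5,-57.5]])/1e3
side=np.array([[520,240],[433,415],[163,312]])/5+[250,265]
wt=np.array([atz('top',p,.062)[:2] for p in top]); ws=np.array([atz('side',p,.062)[:2] for p in side])
print(wt.round(4),ws.round(4))
def fit(M,W):
    f=lambda q:((np.c_[np.cos(q[2])*M[:,0]-np.sin(q[2])*M[:,1]+q[0],np.sin(q[2])*M[:,0]+np.cos(q[2])*M[:,1]+q[1]]-W).ravel())
    r=least_squares(f,[.47,-.35,0]); return r.x, np.abs(r.fun).max()
for M,W in [(P,wt),(sideP,ws),(np.r_[P,sideP],np.r_[wt,ws])]:
    q,e=fit(M,W); print(q.round(4),np.rad2deg(q[2]).round(2),e.round(4))
c,s=np.cos(q[2]),np.sin(q[2])
for m in [(-45,22.5),(0,22.5),(0,-22.5),(45,-22.5),(45,22.5)]:
    m=np.array(m)/1e3; print(m,(np.array([[c,-s],[s,c]])@m+q[:2]).round(4))
# knob: triangulate
o1,d1=ray('top',[443.2,185.3]);o2,d2=ray('side',[308.6,295.2])
t=np.linalg.lstsq(np.c_[d1,-d2],o2-o1,rcond=None)[0]
a,b=o1+d1*t[0],o2+d2*t[1]; k=(a+b)/2; print('knob',a.round(4),b.round(4))
print('knob local',np.array([[c,s],[-s,c]])@(k[:2]-q[:2]))
print('knob top at .119/.13', atz('top',[443.2,185.3],.119),atz('top',[443.2,185.3],.13), atz('side',[308.6,295.2],.119))
```

```text
[[ 0.5765 -0.3393]
 [ 0.5286 -0.4452]
 [ 0.3889 -0.379 ]
 [ 0.4358 -0.2748]] [[ 0.5802 -0.3391]
 [ 0.5321 -0.4441]
 [ 0.3929 -0.3828]]
[ 0.4825 -0.3596 -0.4317] -24.74 0.001
[ 0.4858 -0.3607 -0.4148] -23.77 0.0015
[ 0.484  -0.36   -0.4226] -24.22 0.0031
[-0.045   0.0225] [ 0.4522 -0.321 ]
[0.     0.0225] [ 0.4932 -0.3395]
[ 0.     -0.0225] [ 0.4748 -0.3805]
[ 0.045  -0.0225] [ 0.5158 -0.399 ]
[0.045  0.0225] [ 0.5343 -0.3579]
knob [ 0.4606 -0.3254  0.1215] [ 0.4613 -0.3253  0.1216]
knob local [-0.03525277  0.02216887]
knob top at .119/.13 [ 0.46106042 -0.32641016  0.119     ] [ 0.45885804 -0.32198153  0.13      ] [ 0.46115603 -0.32326564  0.119     ]
```

Both cameras agree on the knob at (0.461, -0.325), which is about 10 mm past the parked notch. I'll arc round to it at the present height, staying outside the inner reach limit.

```bash
python3 -m crank '-34 42 0 0 0 0; -34 42 0 0 0 0; -34 42 0 0 0 0; -34 42 0 0 0 0; -34 42 0 0 0 0' 1 60
python3 -m crank '-34 42 0 0 0 0; -34 42 0 0 0 0; -34 42 0 0 0 0; -34 42 0 0 0 0; -34 42 0 0 0 0'
```

```text
time: 1.12
eef_pos: [0.3459, 0.4228, 0.2317]
tcp_rot: [0.801, 0.598, 0.0, 0.0]
contact_force: [1.1, 0.1, 1.5]
opening: 0.994
time: 1.75
eef_pos: [0.4989, 0.2, 0.2318]
tcp_rot: [0.802, 0.598, 0.0, 0.0]
contact_force: [1.1, 0.4, -0.3]
opening: 1.004
```

```bash
python3 -m crank '-51 11 0 0 0 0; -51 11 0 0 0 0; -51 11 0 0 0 0; -51 11 0 0 0 0; -51 11 0 0 0 0'
python3 -m crank '-51 11 0 0 0 0; -51 11 0 0 0 0; -51 11 0 0 0 0; -51 11 0 0 0 0; -51 11 0 0 0 0'
python3 -m crank '0 0 0 0 0 0; 0 0 0 0 0 0'
python3 - <<'E'
from h import *
st=readout.get_state(); snap('wrist','w1')
print(st['eef_pos'],st['qpos'])
for th,z in [('orange_knob',.119),('orange_end',.062)]:
    for r in optics.recognise('wrist',th)[:2]:
        px=np.array(r['xy'])*[640,400]; print(th,r['p'],px,atz('wrist',px,z,st).round(4))
E
```

```text
time: 2.38
eef_pos: [0.4778, -0.0602, 0.2318]
tcp_rot: [0.801, 0.598, 0.0, 0.0]
contact_force: [0.4, 0.3, 0.1]
opening: 0.999
time: 3.0
eef_pos: [0.4579, -0.3205, 0.2317]
tcp_rot: [0.802, 0.598, 0.0, 0.0]
contact_force: [1.3, -0.0, 0.9]
opening: 1.0
time: 3.25
eef_pos: [0.458, -0.3183, 0.2311]
tcp_rot: [0.802, 0.598, 0.0, -0.0]
contact_force: [0.7, 0.7, -0.8]
opening: 0.997
[ 0.45804918 -0.31826991  0.23114637] [-7.89350061e-01  2.91705710e-02  1.86725906e+00  4.54781450e-04
  1.24596196e+00 -2.07111943e+00]
orange_end 0.77 [286.976 201.2  ] [ 0.4747 -0.352   0.062 ]
```

View pics/w1.png

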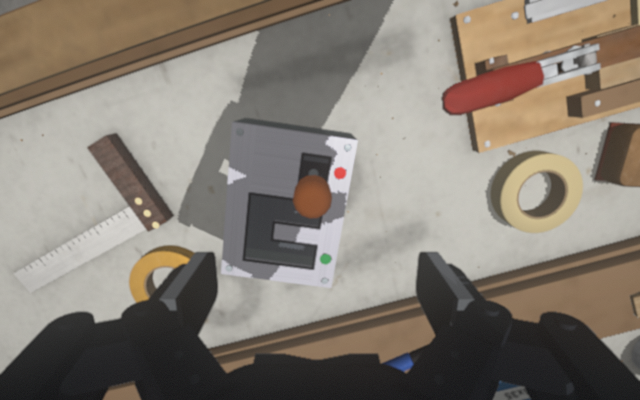

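The wrist picture shows the plate corners at (235,120), (357,137), (330,288) and (222,275), and the knob at (312,197). I'll check these against the earlier fit.

Run:
```python
from h import *
from scipy.optimize import least_squares
st=readout.get_state()
px=[[235,121],[357,137],[330,288],[222,275]]
W=np.array([atz('wrist',p,.062,st)[:2] for p in px]); print(W.round(4), W.mean(0))
M=np.array([[-77.5,-57.5],[-77.5,57.5],[77.5,57.5],[77.5,-57.5]])/1e3
f=lambda q:((np.c_[np.cos(q[2])*M[:,0]-np.sin(q[2])*M[:,1]+q[0],np.sin(q[2])*M[:,0]+np.cos(q[2])*M[:,1]+q[1]]-W).ravel())
r=least_squares(f,[.47,-.35,-.4]); print(r.x, np.abs(r.fun).max())
print(atz('wrist',[312,197],.125,st),atz('wrist',[312,197],.119,st))
```

```text
[[ 0.39   -0.373 ]
 [ 0.4349 -0.2713]
 [ 0.5783 -0.3373]
 [ 0.5323 -0.44  ]] [ 0.48388308 -0.35538821]
[ 0.48388308 -0.35538821 -0.42952333] 0.002465516232216969
[ 0.46000247 -0.32085414  0.125     ] [ 0.46172234 -0.32143456  0.119     ]
```

```bash
python3 -m crank '-4 4 40 0 0 0; 0 0 40 0 0 0; 0 0 30 0 0 0; 0 0 20 0 0 0; 0 0 0 0 0 0'
python3 - <<'E'
from h import *
snap('wrist','w2')
E
```

```text
time: 4.03
eef_pos: [0.4602, -0.3216, 0.0996]
tcp_rot: [0.801, 0.599, -0.0, -0.002]
contact_force: [-0.2, -0.8, 0.4]
opening: 0.996
```

View pics/w2.png

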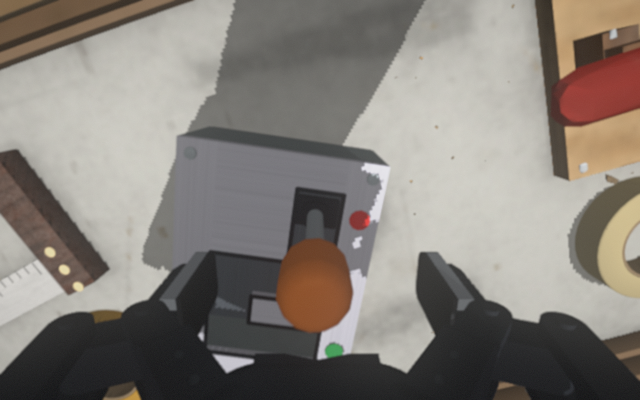

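The knob at (315,285) sits centred between the pads, so I'll close on it.

```bash
python3 -m crank '0 0 0 0 0 0; 0 0 0 0 0 0; 0 0 0 0 0 0; 0 0 0 0 0 0; 0 0 0 0 0 0' -1 60
python3 -m crank '0 0 0 0 0 0; 0 0 0 0 0 0'
python3 - <<'E'
from h import *
st=readout.get_state();print(st['eef_pos'],st['contact_force'])
a=snap('wrist','w3')
E
```

```text
time: 4.7
eef_pos: [0.4613, -0.3239, 0.1023]
tcp_rot: [0.802, 0.598, 0.0, 0.0]
contact_force: [-0.1, 1.5, 5.9]
opening: 0.326
time: 4.95
eef_pos: [0.4613, -0.3239, 0.1024]
tcp_rot: [0.802, 0.598, 0.0, 0.0]
contact_force: [-0.1, 2.1, 6.3]
opening: 0.325
[ 0.46132329 -0.3239177   0.10235689] [-0.10029938  2.09944575  6.27185771]
```

View pics/w3.png

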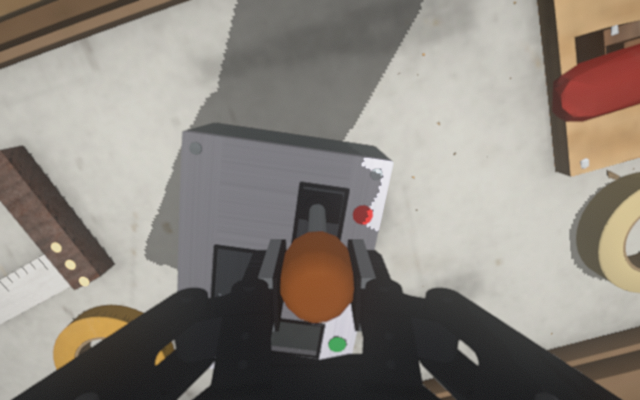

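The grip holds, with opening 0.325 matching a 30 mm knob. First I draw the lever back to the parked notch, then run leg one.

```bash
python3 -m crank '0.6 -4.5 0 0 0 0; 0.6 -4.5 0 0 0 0; 0 0 0 0 0 0; 0 0 0 0 0 0'
python3 -m crank '-2 14.5 0 0 0 0; -2 14.5 0 0 0 0; -2 14.5 0 0 0 0; 0 0 0 0 0 0; 0 0 0 0 0 0'
python3 - <<'E'
from h import *
st=readout.get_state();p=np.array(st['eef_pos'])
d=(p[:2]-[.484,-.358]);a=np.deg2rad(-24.4);c,s=np.cos(a),np.sin(a);print(p,c*d[0]+s*d[1],-s*d[0]+c*d[1],st['contact_force'])
snap('top','t1');b=cv2.imread('pics/t1.png')[140:230,390:500];cv2.imwrite('pics/t1c.png',cv2.resize(b,None,fx=6,fy=6,interpolation=2)); snap('wrist','w4')
E
```

```text
time: 5.5
eef_pos: [0.453, -0.3203, 0.1023]
tcp_rot: [0.802, 0.598, 0.0, 0.001]
contact_force: [0.8, 0.7, 6.2]
opening: 0.328
time: 6.12
eef_pos: [0.4933, -0.3389, 0.1024]
tcp_rot: [0.801, 0.598, 0.0, 0.002]
contact_force: [2.1, -0.2, 5.6]
opening: 0.325
[ 0.49327091 -0.33893115  0.10235661] 0.0005654425793682125 0.021195546464490626 [ 2.05000218 -0.19892102  5.59393769]
```

View pics/w4.png

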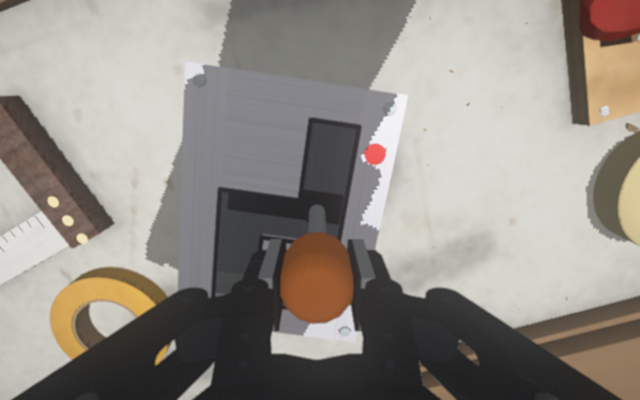

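The knob stays in the pads at (316,277), the lever is at the first bend, and the side force is only about 2 N. Next are legs two and three.

```bash
python3 -m crank '-15 -2 0 0 0 0; -15 -2 0 0 0 0; -14 -2 0 0 0 0; 0 0 0 0 0 0; 0 0 0 0 0 0'
python3 - <<'E'
from h import *
st=readout.get_state();p=np.array(st['eef_pos'])
d=(p[:2]-[.484,-.358]);a=np.deg2rad(-24.4);c,s=np.cos(a),np.sin(a);print(p,c*d[0]+s*d[1],-s*d[0]+c*d[1],st['contact_force'])
E
python3 -m crank '-2 15 0 0 0 0; -2 15 0 0 0 0; -2 15 0 0 0 0; 0 0 0 0 0 0; 0 0 0 0 0 0'
python3 - <<'E'
from h import *
st=readout.get_state();p=np.array(st['eef_pos'])
d=(p[:2]-[.484,-.358]);a=np.deg2rad(-24.4);c,s=np.cos(a),np.sin(a);print(p,c*d[0]+s*d[1],-s*d[0]+c*d[1],st['contact_force'])
snap('wrist','w5')
E
```

```text
time: 6.85
eef_pos: [0.4742, -0.38, 0.1023]
tcp_rot: [0.802, 0.598, -0.001, 0.002]
contact_force: [0.6, -1.2, 5.1]
opening: 0.327
[ 0.47419469 -0.37995246  0.10229867] 0.0001391251477502447 -0.02404236605655776 [ 0.56497777 -1.21851499  5.0775744 ]
time: 7.48
eef_pos: [0.516, -0.3983, 0.1023]
tcp_rot: [0.801, 0.598, -0.0, 0.002]
contact_force: [0.5, -1.4, 5.1]
opening: 0.328
[ 0.51600822 -0.39834385  0.10228833] 0.0458155899518118 -0.02351774681834818 [ 0.45115588 -1.40970855  5.13037887]
```

View pics/w5.png

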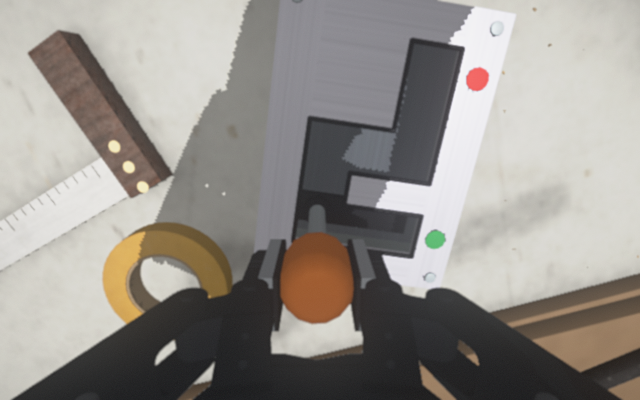

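The stem at (318,215) is at the last bend, with the final leg open to its right towards the green dot at (435,239).

```bash
python3 -m crank '15 2 0 0 0 0; 15 2 0 0 0 0; 16 2 0 0 0 0; 0 0 0 0 0 0; 0 0 0 0 0 0'
python3 - <<'E'
from h import *
st=readout.get_state();p=np.array(st['eef_pos'])
d=(p[:2]-[.484,-.358]);a=np.deg2rad(-24.4);c,s=np.cos(a),np.sin(a);print(p,c*d[0]+s*d[1],-s*d[0]+c*d[1],st['contact_force'])
snap('wrist','w6')
E
```

```text
time: 8.15
eef_pos: [0.5356, -0.3537, 0.1024]
tcp_rot: [0.801, 0.598, 0.001, 0.001]
contact_force: [1.6, 0.7, 5.7]
opening: 0.326
[ 0.5355918  -0.35368553  0.10240324] 0.045201482431090415 0.02524192355987947 [1.64360648 0.66327352 5.68139071]
```

View pics/w6.png

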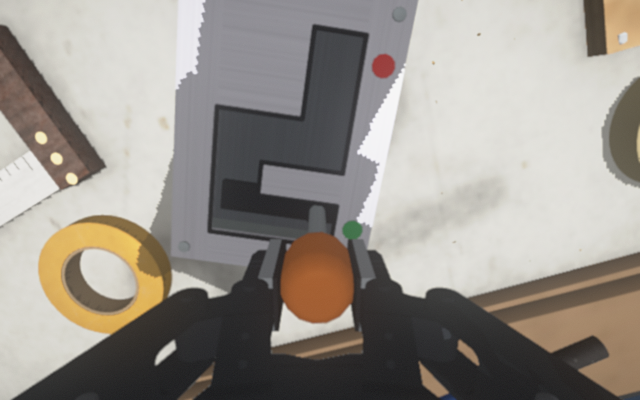

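The stem is in the end notch beside the green dot, now at (352,230), with no side load. I'll let go and withdraw upward.

```bash
python3 -m crank '0 0 0 0 0 0; 0 0 0 0 0 0; 0 0 0 0 0 0; 0 0 0 0 0 0; 0 0 0 0 0 0' 1
python3 -m crank '0 0 -15 0 0 0; 0 0 -30 0 0 0; 0 0 -40 0 0 0; 0 0 -40 0 0 0; 0 0 -20 0 0 0'
python3 -m crank '50 0 0 0 0 0; 50 0 0 0 0 0; 50 0 0 0 0 0; 0 0 0 0 0 0; 0 0 0 0 0 0'
python3 - <<'E'
from h import *
st=readout.get_state()
snap('wrist','w7')
b=snap('top','t2');b=cv2.imread('pics/t2.png')[140:230,390:500];cv2.imwrite('pics/t2c.png',cv2.resize(b,None,fx=6,fy=6,interpolation=2))
for n,z in [('orange_knob',.119),('blue_knob',.119)]:
  for r in optics.recognise('top',n)[:1]: px=np.array(r['xy'])*[640,400];print(n,r['p'],px,atz('top',px,z))
snap('side','s2');b=cv2.imread('pics/s2.png')[265:365,250:390];cv2.imwrite('pics/s2c.png',cv2.resize(b,None,fx=5,fy=5,interpolation=2))
for n,z in [('orange_knob',.119),('blue_knob',.119)]:
  for r in optics.recognise('side',n)[:1]: px=np.array(r['xy'])*[640,400];print(n,r['p'],px,atz('side',px,z))
E
```

```text
time: 8.82
eef_pos: [0.5344, -0.3548, 0.1011]
tcp_rot: [0.802, 0.598, -0.0, -0.0]
contact_force: [-0.1, -0.3, -0.2]
opening: 0.996
time: 9.45
eef_pos: [0.5355, -0.3556, 0.2508]
tcp_rot: [0.801, 0.598, 0.001, 0.003]
contact_force: [-0.7, -0.4, -0.1]
opening: 0.999
time: 10.07
eef_pos: [0.5771, -0.2111, 0.2461]
tcp_rot: [0.801, 0.598, -0.0, -0.0]
contact_force: [0.0, -1.0, 0.7]
opening: 0.999
blue_knob 0.68 [183.808 252.   ] [0.4136242  0.33604931 0.119     ]
orange_knob 0.79 [337.024 306.2  ] [ 0.53461893 -0.35892892  0.119     ]
```

View pics/t2c.png

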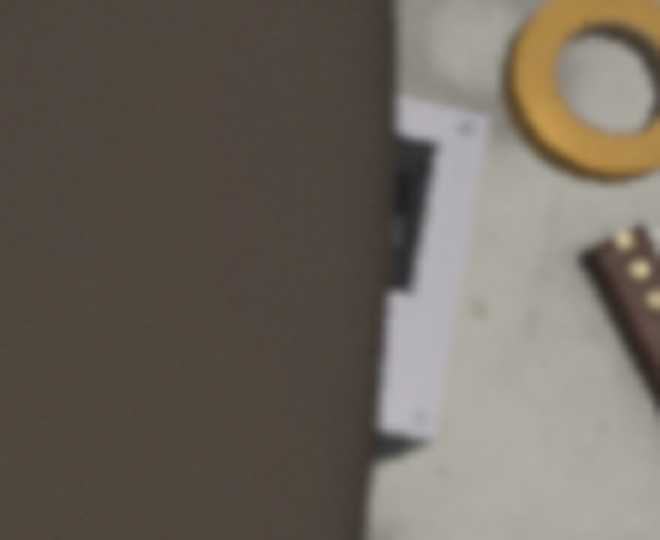

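View pics/s2c.png

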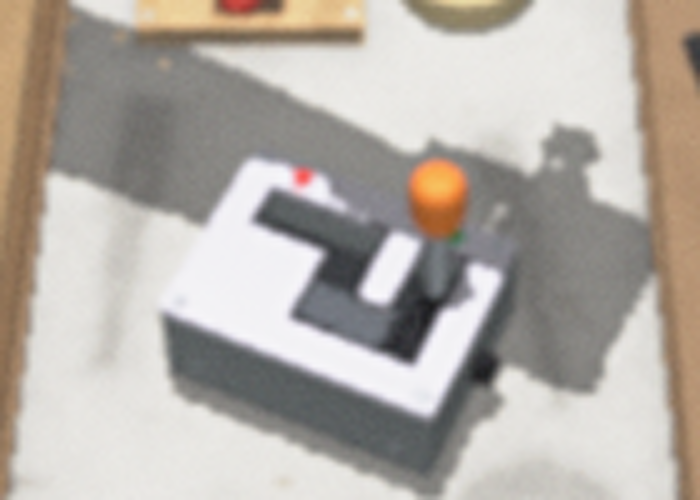

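View pics/w7.png

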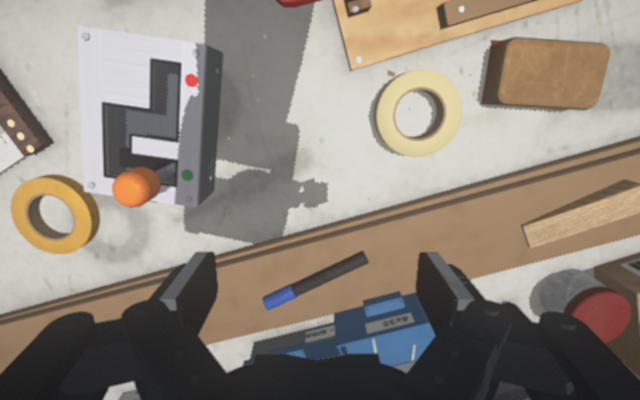

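The side picture shows the stem in the green-dot notch. The knob measures (0.535, -0.359) against an expected (0.534, -0.358), and the blue knob hasn't moved. The gripper is clear.

```bash
python3 -c "
from h import *
st=readout.get_state();print(st['time'],st['contact_force']);print(ctrl.sign_off())"
```

```text
10.425 [0.15446357 0.3609119  0.09528785]
the job is handed in; nothing more can be done
None
```

The orange lever is in the end notch by the green dot. I took it from the parked notch through all three bends, let go of it there and handed the job in at 10.4 s.

- **Position:** after release the side camera put the knob at (0.535, -0.359) m, within about 1 mm of the expected end notch. The gripper's own reading at release was about 3 mm off that, which is inside the slot's 8 mm play. The stem shows in the green-dot notch in the side picture.
- **Forces:** sideways force in the slot stayed at about 2 N, and vertical force at about 6 N while gripping. Both read near zero once the gripper was clear.
- **Blue lever:** its knob measured within about 3 mm of the start in the top view, which is within the detector's error, and the robot never touched it.
- **Checks that failed or disagreed:**
  - The arm hid the orange knob from the top camera in the last check, so that camera gave no reading.
  - The wrist camera put the box about 4 mm further left than the other two cameras. I used a middle value, and the slot never pushed back against the lever.

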